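Find the press with the worn lever and lock it off

ROBOT

A 6-joint arm with a two-finger parallel gripper is mounted at the origin on the work surface. World frame = base frame: x ahead of the robot, y to its left, z up, the work surface at z = 0. Lengths are in m, angles in degrees, forces in N, time in s.
With the tool pointing down it reaches from about 0.25 to 0.725 m from the base axis. Payload 9.7 kg.
Tool frame: the origin (TCP) lies at the very end of the fingers, on their centre line; the grasp point (between the pads) lies grasp_offset behind it (grasp_offset is the distance from the TCP to the grasp point, in m); z points along the fingers, y is the line along which they close (so a half turn about z gives the same grasp; the last joint's range is limited). The gripper opens to 85 mm and grips with 20 to 120 N. Pads are 22 mm wide; open, the fingers measure 114 mm over their backs; the gripper's body (76 mm by 85 mm) begins 54 mm behind the grasp point. The pads swing forward as they close: fully open they stand 13 mm farther back than shut.
Start: joints at [65.947, 4.979, 10.078, 95.1, 0, 90], TCP at [0.224, 0.502, 0.231] pointing down, gripper open.
Joint ranges: [-179.16, 179.16], [-48.56, 103.87], [-65.8, 70.77], [-126.05, 130.52], [-82.76, 87.17], [-180, 180]. Speed limits (degrees/s): [127.2, 127.2, 147.25, 180, 180, 180].

INTERFACE

Orientations are given as [roll, pitch, yaw] about the fixed x, y, z axes, in that order (R = Rz(yaw) Ry(pitch) Rx(roll)).
In Python, from workcell import get_obs, camera, calibration, job_done, recognise, cut_out, mark_of, grasp_offset gives the robot as it stands.
- The arm moves only by the tool servo_tool, never from a script. Its argument "moves" is a list of rows, each a list of 3 entries, a list of its own where there are three numbers: the turn, a rotation vector about the tool's x, y, z in degrees, then the shift along the tool's x, y, z in m, then the opening in per cent of the stroke, from 0 (shut) to 100 (fully open). In form: [[[ax, ay, az], [x, y, z], claw], ...]. A call has 1 to 12 rows; each row shifts and turns the commanded pose from where the row before left it, along the tool's axes as they then stand; what a row does not reach is not made up. A row lasts 1/10 s, in which the tool goes at most 50 mm and 8.59 degrees, less where a joint would pass 70% of its speed; a pose out of reach is approached as far as the arm can. A call is refused whole if a number of a shift passes 0.05 or a number of a turn 8.59, either way. A call with a gripper value outside its range is refused whole. The fingers move at their own pace and stop on an object; "force" is the grip in N (left out, the last holds). Time passes only in rows, so rows that do not move let the fingers close. It gives the time, the measured TCP pose, the force, the opening and the grip force at its end, in the units of the state.
- get_obs(): the state, without advancing time (a new reading comes with each control period).
- camera(name): name is "scene" or "top"; returns (picture, depth): 480x640x3 uint8, red, green, blue; 480x640 float32, m along the optical axis (not along the pixel's ray), 0 where there is no reading.
- calibration(name): a dict with "camera_matrix" (3x3 intrinsics, pixels), "dist" ([k1, k2, p1, p2, k3] as OpenCV has them; the pictures are not rectified), "R" (3x3) and "t" (3): a world point X has camera coordinates R X + t. Camera axes: x right, y down, z forward; pixel columns grow to the right and rows downward; lengths in m; the calibration is good to about 2 mm. A picture is of the moment at which its call begins. calibration takes no time and is no camera call.
- job_done(): hands the job in; it is judged then, once.
Trained networks look in the newest picture that a camera, given by its name, has taken for a name from the list of things; names that differ only in an ending like _2 or _b are one class to them, and where a whole thing is asked for, a point or a joint stands for the part that bears it (a point fixed in the world has none). Each returns a list of dicts, best first, with "score" (0 to 1); they miss things now and then, are a little off and sometimes report something else, mostly with a low value. They report only what shows in the picture. A call takes as long as a camera call.
- recognise(name, camera): "xyz" ([x, y, z] in m, in the coordinates of the camera as it stood for that picture, good to about 4 mm: the middle of the surface that is visible of it).
- cut_out(name, camera): "mask" (480x640 bool, what is visible of it).
- mark_of(name, camera): "xyz" ([x, y, z] in m, in the coordinates of the camera as it stood for that picture, good to about 4 mm: a listed point, or the origin of a listed thing).
The state is a dict: "time": time; "q": joint angles; "qd": joint speeds; "joint_efforts": joint torques, N m; "ee_pos": TCP position; "tcp_rot": TCP orientation; "wrist_force": force on the tool from outside, world axes, zero at the start; "torque": the same for the moment, N m; "opening": finger opening in m; "grasp_force": force on a finger pad.
Only numpy, scipy, OpenCV 4.12 (cv2) and the standard library are available. Lean on these libraries where they do the work, as an engineer would, in place of code of your own. Each camera call takes 0.05 s, during which the arm holds its last target. There are 200 camera calls.

TASK

One of the three hand-lever presses has a worn lever coupling. Gently rock each lever by its ball, first to the left and then to the right, each time only until it starts to resist, and leave it resting at the right-hand end of its free play. Then lock off the press with by far the most free play: set the loose stop block into the bed in front of its lever, both lugs fully home in their matching notches, without shoving the food box, cup or bottle about.

Things in the scene. Friction and masses are not known exactly. Their poses are not given: they have to be found in the camera images.
- press_a: one of three look-alike grey hand-lever presses, fixed; base 280 x 100 mm. Origin on the table; +x from bed to column, +y left as the robot sees it. Steel bed in front: x -175..-95, y +-50, top at z 30 mm. Left (+y) edge: wide notch, 44 mm along x; right edge: narrow notch, 24 mm; both centred on x -135, cut 14 mm in from the edge (y 36..50), open outwards and down to the table
- ball_a (a point): centre of the lever's black ball, 36 mm across, z about 167; lever (14 mm rod, 100 mm) pivots at (35,0,90) mm of the press, leans 40 deg from vertical to -x, swings sideways. The head (x -40..115, 56 mm wide, z 285..325) hangs over it: no straight-down access; a tool tilted 30 to 50 deg, coming down along the lever from the front, fits. In the play it moves at under 1 N and stays where left
- lever_a (a joint): lever angle relative to its shaft, rad; + = ball to the left (+y); 0 = mid-play; starts near 0. At either end of the play it takes the stiff shaft along. Play at the ball, end to end: about 15 mm on a sound press, about 45 mm on the worn one; which is worn must be felt
- shaft_a (a joint): angle of the stiff shaft the lever drives, rad, + = left, same axis as the lever; starts within 0.1 of 0; turning it takes about 8 N at the ball; forcing it beyond 0.4 either way is a fault
- press_b: one of three look-alike grey hand-lever presses, fixed; base 280 x 100 mm. Origin on the table; +x from bed to column, +y left as the robot sees it. Steel bed in front: x -175..-95, y +-50, top at z 30 mm. Left (+y) edge: wide notch, 44 mm along x; right edge: narrow notch, 24 mm; both centred on x -135, cut 14 mm in from the edge (y 36..50), open outwards and down to the table
- ball_b (a point): centre of the lever's black ball, 36 mm across, z about 167; lever (14 mm rod, 100 mm) pivots at (35,0,90) mm of the press, leans 40 deg from vertical to -x, swings sideways. The head (x -40..115, 56 mm wide, z 285..325) hangs over it: no straight-down access; a tool tilted 30 to 50 deg, coming down along the lever from the front, fits. In the play it moves at under 1 N and stays where left
- lever_b (a joint): lever angle relative to its shaft, rad; + = ball to the left (+y); 0 = mid-play; starts near 0. At either end of the play it takes the stiff shaft along. Play at the ball, end to end: about 15 mm on a sound press, about 45 mm on the worn one; which is worn must be felt
- shaft_b (a joint): angle of the stiff shaft the lever drives, rad, + = left, same axis as the lever; starts within 0.1 of 0; turning it takes about 8 N at the ball; forcing it beyond 0.4 either way is a fault
- press_c: one of three look-alike grey hand-lever presses, fixed; base 280 x 100 mm. Origin on the table; +x from bed to column, +y left as the robot sees it. Steel bed in front: x -175..-95, y +-50, top at z 30 mm. Left (+y) edge: wide notch, 44 mm along x; right edge: narrow notch, 24 mm; both centred on x -135, cut 14 mm in from the edge (y 36..50), open outwards and down to the table
- ball_c (a point): centre of the lever's black ball, 36 mm across, z about 167; lever (14 mm rod, 100 mm) pivots at (35,0,90) mm of the press, leans 40 deg from vertical to -x, swings sideways. The head (x -40..115, 56 mm wide, z 285..325) hangs over it: no straight-down access; a tool tilted 30 to 50 deg, coming down along the lever from the front, fits. In the play it moves at under 1 N and stays where left
- lever_c (a joint): lever angle relative to its shaft, rad; + = ball to the left (+y); 0 = mid-play; starts near 0. At either end of the play it takes the stiff shaft along. Play at the ball, end to end: about 15 mm on a sound press, about 45 mm on the worn one; which is worn must be felt
- shaft_c (a joint): angle of the stiff shaft the lever drives, rad, + = left, same axis as the lever; starts within 0.1 of 0; turning it takes about 8 N at the ball; forcing it beyond 0.4 either way is a fault
- block: loose aluminium stop block, 60 x 100 x 90 mm, 0.3-0.55 kg: plate (underside at z 20, 14 mm thick) standing on two end lugs; grip fin on top (44 mm along x, 26 along y, z 34..90). Origin midway between the lug feet; +y to the wide lug, z up. Starts standing on the table. Seated, its plate lies on the bed, its origin 10 mm above the table
- lug_wide (a point): foot of the wide lug, at y = +44 mm of the block: 40 mm along x, 12 mm along y, 20 mm high, tapered at the foot; its tab shows in the outline from above
- lug_narrow (a point): foot of the narrow lug, at y = -44 mm of the block: 20 mm along x, otherwise as the wide one
- food_box: bystander: black food box with white lid, 118 x 108 x 53 mm; origin under its centre
- tumbler: bystander: steel cup, 60 mm wide, 90 mm high, between two presses; origin under its centre
- glue: bystander: white glue bottle, 48 mm wide, 110 mm high, between two presses; origin under its centre

How it is judged:
By the outcome, as a careful person would: the job done as asked, in the order asked, and still so for the second after the job is handed in, with the robot touching nothing.
It also fails if it takes over 72 s, if anything falls off the work surface, if the arm or the gripper's body presses on something with over 40 N, if the wrist force passes 120 N, or if a joint passes its speed limit or range.

## Working session

There is one attempt and no reset: what is moved stays moved. The work goes in short steps, Python scripts to look and compute and a tool call to move; the robot and the scene stay as the last step left them, time stands still between calls to the robot, and variables do not carry over. Pictures are saved under pics/ and viewed, at most 10 in all, crops included, and the job is handed in when it is done.

Besides the shell and the picture viewer there is one more tool, called after "Call:" by a JSON object that holds its "api" and its "payload", one argument or row to a line. servo_tool: Moves the arm, as the interface text tells. Its arguments: {"type":"object","properties":{"moves":{"type":"array"},"force":{"type":"number"}},"required":["moves"]}

```bash
ls; mkdir -p pics
cat > h.py <<'E'
import numpy as np, cv2
from workcell import *
def w(cam,p):
    c=calibration(cam); return np.array(c["R"]).T@(np.array(p)-np.array(c["t"]).ravel())
def shot(cam,fn=None):
    im,d=camera(cam)
    if fn: cv2.imwrite("pics/"+fn,im[:,:,::-1])
    return im,d
E
python3 - <<'E'
from h import *
print(get_obs(), grasp_offset)
for cam in("top","scene"):
    shot(cam,cam+"0.png")
    c=calibration(cam); print(cam,np.round(-np.array(c["R"]).T@np.array(c["t"]).ravel(),3), np.round(c["camera_matrix"],0).tolist())
    for n in["press_a","ball_a","block","lug_wide","lug_narrow","food_box","tumbler","glue"]:
        print(n,[(np.round(w(cam,r["xyz"]),3).tolist(),round(r["score"],2)) for r in mark_of(n,cam)[:5]])
E
```

```text
pics
{'time': 0.0, 'q': array([6.59477222e+01, 5.01144054e+00, 1.00325266e+01, 9.50996650e+01,
       1.71172254e-03, 9.00010039e+01]), 'qd': array([ 0.01520275, -0.03368212, -0.07444581, -0.03274348, -0.04745726,
       -0.00893192]), 'joint_efforts': array([-1.74889351e-04, -5.20378518e+01,  4.64811337e+01,  1.60070794e-02,
       -8.70793792e-05,  2.01699044e-05]), 'ee_pos': array([0.2240573 , 0.50202862, 0.23056254]), 'tcp_rot': array([-1.79921421e+02, -1.71034412e-03,  1.55946716e+02]), 'wrist_force': array([ 0.6532294 , -0.83261654, -0.18171552]), 'torque': array([ 0.00320081, -0.06030631,  0.01835016]), 'grasp_force': 0.0, 'opening': 0.08520428138350453} 0.0187
top [ 0.257 -0.     1.563] [[588.0, 0.0, 319.0], [0.0, 588.0, 238.0], [0.0, 0.0, 1.0]]
press_a [([0.6, -0.241, 0.001], 0.91), ([0.599, 0.002, -0.002], 0.69), ([0.598, 0.26, 0.0], 0.58), ([0.563, -0.246, 0.163], 0.42)]
ball_a [([0.571, 0.254, 0.171], 0.71), ([0.566, -0.244, 0.164], 0.65), ([0.563, 0.002, 0.168], 0.53)]
block [([0.521, 0.45, -0.001], 0.6), ([0.478, -0.433, 0.001], 0.31)]
lug_wide [([0.548, 0.483, -0.003], 0.97)]
lug_narrow [([0.494, 0.416, -0.001], 0.83)]
food_box [([0.476, -0.427, -0.003], 0.74)]
tumbler [([0.619, -0.115, 0.001], 0.68)]
glue [([0.636, 0.126, -0.005], 0.54)]
scene [ 1.117 -0.713  0.974] [[486.0, 0.0, 327.0], [0.0, 486.0, 245.0], [0.0, 0.0, 1.0]]
press_a [([0.601, -0.0, 0.007], 0.79), ([0.6, -0.247, -0.002], 0.64), ([0.601, 0.257, -0.004], 0.57)]
ball_a [([0.568, 0.251, 0.166], 0.65), ([0.571, -0.246, 0.164], 0.56), ([0.568, -0.001, 0.168], 0.5)]
block [([0.52, 0.454, -0.002], 0.89)]
lug_wide [([0.556, 0.482, -0.005], 0.85)]
lug_narrow [([0.491, 0.41, 0.001], 0.95)]
food_box [([0.477, -0.435, 0.001], 0.93), ([0.567, -0.251, 0.165], 0.51)]
tumbler [([0.618, -0.122, -0.003], 0.62)]
glue []
```

View pics/top0.png

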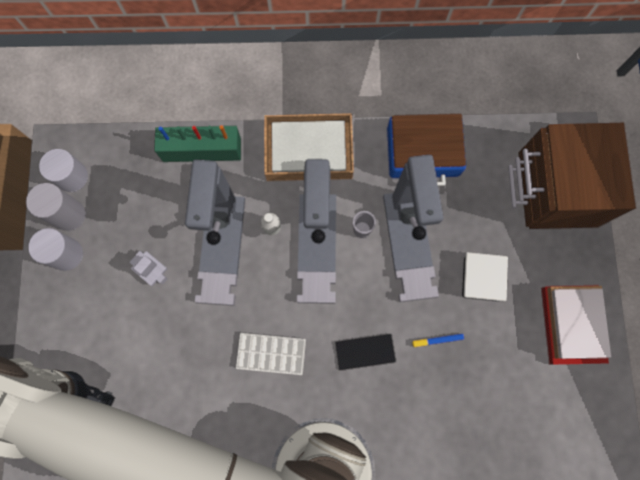

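View pics/scene0.png

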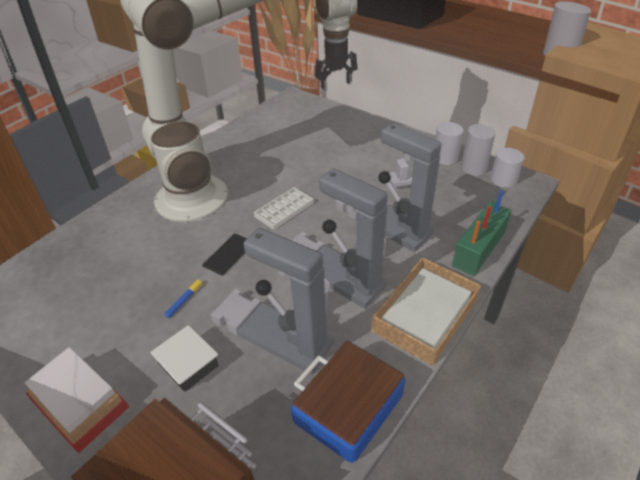

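The top view shows three presses with their beds toward the robot, at about px (215,290), (317,288) and (420,285). The outer two are toed in. The block stands at (150,265), the food box at (486,277), the cup at (364,223) and the bottle at (270,221). The network positions agree with this. Next I fit the yaws from depth.

```bash
cat >> h.py <<'E'
from scipy.spatial.transform import Rotation as Ro
def cloud(cam):
    im,d=camera(cam); c=calibration(cam)
    v,u=np.nonzero(d>0)
    n=cv2.undistortPoints(np.c_[u,v].astype(np.float32)[:,None],np.array(c["camera_matrix"]),np.array(c["dist"]))[:,0]
    z=d[v,u]; P=np.c_[n*z[:,None],z]
    return (P-np.array(c["t"]).ravel())@np.array(c["R"])
def plan(pos,R):  # tool-frame turn and shift to reach pose, turn in deg
    o=get_obs(); R0=Ro.from_euler('xyz',o["tcp_rot"],degrees=True)
    print("turn",np.round((R0.inv()*R).as_rotvec(degrees=True),2),"shift in new axes",np.round(R.inv().apply(np.array(pos)-o["ee_pos"]),4),"in old",np.round(R0.inv().apply(np.array(pos)-o["ee_pos"]),4),"F",np.round(o["wrist_force"],2),"t",o["time"])
E
python3 - <<'E'
from h import *
P=cloud("top")
def rect(x,y,r,z0,z1):
    m=(np.hypot(P[:,0]-x,P[:,1]-y)<r)&(P[:,2]>z0)&(P[:,2]<z1)
    Q=P[m]; (c,s,a)=cv2.minAreaRect((Q[:,:2]*1000).astype(np.float32)); 
    print(len(Q),np.round(c,1),np.round(s,1),round(a,1),"zmed",np.round(np.median(Q[:,2]),4)); return Q
for y in(.257,0,-.244):
    print("bed",y)
    # bed centre is 135 mm in front of the origin; toe-in
    a={.257:-8,0:0,-.244:8}[y]*np.pi/180
    bx,by=.6-.135*np.cos(a),y-.135*np.sin(a)
    Q=rect(bx,by,.075,.022,.04)
    # column side: edges by rows
    for x in np.arange(.44,.60,.02):
        S=P[(abs(P[:,0]-x)<.004)&(abs(P[:,1]-y)<.1)&(P[:,2]>.012)&(P[:,2]<.045)]
        if len(S): print(round(x,3),np.round([S[:,1].min(),S[:,1].max(),S[:,1].mean(),np.median(S[:,2])],4))
print("block");Q=rect(.52,.452,.08,.075,.105);Q=rect(.52,.452,.08,.027,.045);Q=rect(.52,.452,.08,.012,.105)
E
```

```text
bed 0.257
1220 [481.8 272.1] [100.1 115.5] 85.1 zmed 0.0287
0.44 [0.2258 0.3252 0.2759 0.0299]
0.46 [0.2385 0.3109 0.2744 0.0286]
0.48 [0.2219 0.3097 0.2651 0.028 ]
0.5 [0.2201 0.319  0.269  0.0299]
0.52 [0.2201 0.3202 0.2694 0.0217]
0.54 [0.2168 0.3172 0.267  0.0219]
0.56 [0.2149 0.3154 0.2649 0.021 ]
0.58 [0.2136 0.3152 0.2617 0.0205]
bed 0
1178 [480.7  10.1] [ 98.  118.9] 88.4 zmed 0.0284
0.44 [-0.0378  0.0592  0.0087  0.0289]
0.46 [-0.0252  0.0457  0.0109  0.0291]
0.48 [-0.0389  0.0456  0.0038  0.0285]
0.5 [-0.0395  0.0585  0.0108  0.0276]
0.52 [-0.0402  0.0556  0.0071  0.0206]
0.54 [-0.0405  0.0555  0.0078  0.0214]
0.56 [-0.0412  0.0552  0.0078  0.0216]
0.58 [-0.0417  0.0551  0.0061  0.0211]
bed -0.244
1192 [ 482.1 -254. ] [115.4 103.6] 6.4 zmed 0.0284
0.44 [-0.3098 -0.2078 -0.2613  0.0284]
0.46 [-0.309  -0.2183 -0.257   0.0285]
0.48 [-0.3052 -0.202  -0.2549  0.0283]
0.5 [-0.3034 -0.1996 -0.2536  0.029 ]
0.52 [-0.3012 -0.1988 -0.2495  0.0207]
0.54 [-0.299  -0.1956 -0.2472  0.0212]
0.56 [-0.2957 -0.1944 -0.2458  0.0213]
0.58 [-0.2948 -0.1916 -0.2423  0.0201]
block
200 [520.6 449.2] [27.5 43.4] 49.3 zmed 0.0892
469 [520.5 449.4] [104.3  61. ] 48.4 zmed 0.0336
782 [512.3 452.3] [108.   94.9] 1.3 zmed 0.036
```

```bash
cat >> h.py <<'E'
def Rt(yaw,tilt=45):
    t=np.radians(tilt); z=[np.sin(t),0,-np.cos(t)]; y=[0,1,0]; x=np.cross(y,z)
    return Ro.from_euler('z',yaw,degrees=True)*Ro.from_matrix(np.c_[x,y,z])
E
python3 - <<'E'
from h import *
P=cloud("top"); Q2=cloud("scene")
for y in(.255,0,-.244):
  for C in(P,Q2):
    S=C[(np.hypot(C[:,0]-.57,C[:,1]-y)<.035)&(C[:,2]>.155)&(C[:,2]<.195)]
    if len(S)<6: print(len(S)); continue
    A=np.c_[2*S,np.ones(len(S))]
    from scipy.optimize import least_squares
    s=least_squares(lambda c:np.linalg.norm(S-c,axis=1)-.018,[.57,y,.167],loss='soft_l1',f_scale=.002)
    print(len(S),np.round(s.x,4),round(float(np.sqrt(s.cost*2/len(S))),4))
R=Rt(-4.8); plan(np.array([.571,.255,.167])+R.apply([0,0,.02-.1]),R)
E
```

```text
172 [0.5695 0.2568 0.1664] 0.0018
134 [0.5696 0.2537 0.166 ] 0.0015
169 [0.5681 0.0025 0.1659] 0.0017
167 [ 5.689e-01 -3.000e-04  1.661e-01] 0.0014
181 [ 0.5697 -0.2448  0.1661] 0.0018
214 [ 0.5712 -0.2465  0.166 ] 0.0013
turn [ -7.56 -44.57 -18.25] shift in new axes [-0.2136 -0.2174  0.2245] in old [-0.3641 -0.1031  0.0077] F [ 0.11 -0.13  0.76] t 1.05
```

Call:
{"api": "servo_tool", "payload": {
  "moves": [
    [[-1.08,-6.37,-2.61],[0,0,0],70],
    [[-1.08,-6.37,-2.61],[0,0,0],70],
    [[-1.08,-6.37,-2.61],[0,0,0],70],
    [[-1.08,-6.37,-2.61],[0,0,0],70],
    [[-1.08,-6.37,-2.61],[0,0,0],70],
    [[-1.08,-6.37,-2.61],[0,0,0],70],
    [[-1.08,-6.37,-2.61],[0,0,0],70]
  ]
}}

```text
time: 1.75
ee_pos: [0.2239, 0.5026, 0.2319]
tcp_rot: [180.0, 45.3, 175.3]
wrist_force: [0.1, 0.3, 0.1]
opening: 0.0599
grasp_force: 0.0
```

Call:
{"api": "servo_tool", "payload": {
  "moves": [
    [[0,0,0],[-0.0213,-0.0217,0.0224],70],
    [[0,0,0],[-0.0213,-0.0217,0.0224],70],
    [[0,0,0],[-0.0213,-0.0217,0.0224],70],
    [[0,0,0],[-0.0213,-0.0217,0.0224],70],
    [[0,0,0],[-0.0213,-0.0217,0.0224],70],
    [[0,0,0],[-0.0213,-0.0217,0.0224],70],
    [[0,0,0],[-0.0213,-0.0217,0.0224],70],
    [[0,0,0],[-0.0213,-0.0217,0.0224],70],
    [[0,0,0],[-0.0213,-0.0217,0.0224],70],
    [[0,0,0],[-0.0213,-0.0217,0.0224],70],
    [[0,0,0],[0,0,0],70]
  ]
}}

```text
time: 2.85
ee_pos: [0.516, 0.2569, 0.2238]
tcp_rot: [-180.0, 45.1, 175.0]
wrist_force: [-0.7, 0.6, -0.6]
opening: 0.0598
grasp_force: 0.0
```

Run:
```python
from h import *
R=Rt(-4.8); plan(np.array([.5695,.2555,.166])+R.apply([0,0,.022]),R)
```

```text
turn [-0.18  0.07 -0.17] shift in new axes [0.0031 0.0031 0.1007] in old [0.0033 0.0034 0.1007] F [-0.73  0.6  -0.56] t 2.85
```

Call:
{"api": "servo_tool", "payload": {
  "moves": [
    [[0,0,0],[0.001,0.001,0.025],70],
    [[0,0,0],[0.001,0.001,0.025],70],
    [[0,0,0],[0.001,0.001,0.025],70],
    [[0,0,0],[0,0,0.025],70],
    [[0,0,0],[0,0,0],60],
    [[0,0,0],[0,0,0],54],
    [[0,0,0],[0,0,0],46],
    [[0,0,0],[0,0,0],46]
  ],
  "force": 20
}}

```text
time: 3.65
ee_pos: [0.5824, 0.2581, 0.1522]
tcp_rot: [179.9, 45.1, 175.2]
wrist_force: [0.5, -0.5, 0.3]
opening: 0.0392
grasp_force: 0.1
```

Call:
{"api": "servo_tool", "payload": {
  "moves": [
    [[0,0,0],[0,0.002,0],46],
    [[0,0,0],[0,0.002,0],46],
    [[0,0,0],[0,0.002,0],46],
    [[0,0,0],[0,0,0],46]
  ]
}}

```text
time: 4.05
ee_pos: [0.5832, 0.2628, 0.1515]
tcp_rot: [-179.9, 45.1, 175.2]
wrist_force: [-4.3, -5.7, 4.8]
opening: 0.0393
grasp_force: 3.2
```

Call:
{"api": "servo_tool", "payload": {
  "moves": [
    [[0,0,0],[0,0.002,0],46],
    [[0,0,0],[0,0,0],46]
  ]
}}

```text
time: 4.25
ee_pos: [0.5834, 0.2645, 0.1514]
tcp_rot: [-179.8, 45.1, 175.2]
wrist_force: [-5.2, -8.1, 5.4]
opening: 0.0395
grasp_force: 3.9
```

Call:
{"api": "servo_tool", "payload": {
  "moves": [
    [[0,0,0],[0,-0.003,0],46],
    [[0,0,0],[0,-0.003,0],46],
    [[0,0,0],[0,-0.003,0],46],
    [[0,0,0],[0,-0.003,0],46],
    [[0,0,0],[0,-0.002,0],46],
    [[0,0,0],[0,0,0],46],
    [[0,0,0],[0,0,0],46]
  ]
}}

```text
time: 4.95
ee_pos: [0.5822, 0.2514, 0.1509]
tcp_rot: [-180.0, 45.0, 175.2]
wrist_force: [-0.3, -0.0, -0.0]
opening: 0.0393
grasp_force: 0.0
```

Call:
{"api": "servo_tool", "payload": {
  "moves": [
    [[0,0,0],[0,-0.002,0],46],
    [[0,0,0],[0,0,0],46]
  ]
}}

```text
time: 5.15
ee_pos: [0.582, 0.2494, 0.1508]
tcp_rot: [-180.0, 45.0, 175.2]
wrist_force: [-0.4, -0.2, 0.1]
opening: 0.0392
grasp_force: 0.0
```

Call:
{"api": "servo_tool", "payload": {
  "moves": [
    [[0,0,0],[0,-0.002,0],46],
    [[0,0,0],[0,0,0],46]
  ]
}}

```text
time: 5.35
ee_pos: [0.5818, 0.2474, 0.1509]
tcp_rot: [-180.0, 45.0, 175.2]
wrist_force: [0.6, -0.2, 0.2]
opening: 0.0394
grasp_force: 0.0
```

Call:
{"api": "servo_tool", "payload": {
  "moves": [
    [[0,0,0],[0,-0.0015,0],46],
    [[0,0,0],[0,0,0],46]
  ]
}}

```text
time: 5.55
ee_pos: [0.5817, 0.2465, 0.1509]
tcp_rot: [179.9, 45.0, 175.2]
wrist_force: [1.4, 4.0, -1.6]
opening: 0.0392
grasp_force: 2.2
```

Call:
{"api": "servo_tool", "payload": {
  "moves": [
    [[0,0,0],[0,-0.0005,0],46],
    [[0,0,0],[0,0,0],46]
  ]
}}

```text
time: 5.75
ee_pos: [0.5816, 0.2463, 0.1509]
tcp_rot: [179.9, 45.0, 175.2]
wrist_force: [2.7, 5.8, -2.0]
opening: 0.0394
grasp_force: 3.2
```

Call:
{"api": "servo_tool", "payload": {
  "moves": [
    [[0,0,0],[0,0.001,0],60],
    [[0,0,0],[0,0,0],70],
    [[0,0,0],[0,0,0],70],
    [[0,0,0],[0,0,0],70],
    [[0,0,0],[0,0,-0.02],70],
    [[0,0,0],[0,0,-0.03],70],
    [[0,0,0],[0,0,-0.04],70],
    [[0,0,0],[0,0,-0.03],70]
  ]
}}

```text
time: 6.55
ee_pos: [0.4962, 0.2534, 0.2375]
tcp_rot: [180.0, 45.1, 175.2]
wrist_force: [0.4, 1.0, -0.0]
opening: 0.0597
grasp_force: 0.0
```

Run:
```python
from h import *
R=Rt(-1.6); plan(np.array([.5685,.001,.166])+R.apply([0,0,.022-.1]),R)
```

```text
turn [-2.25  0.08 -2.29] shift in new axes [-0.0056 -0.2502  0.0286] in old [-0.0155 -0.2485  0.0384] F [ 0.41  1.03 -0.01] t 6.55
```

Call:
{"api": "servo_tool", "payload": {
  "moves": [
    [[-2.25,0.08,-2.29],[0,0,0],70],
    [[0,0,0],[-0.0008,-0.0357,0.004],70],
    [[0,0,0],[-0.0008,-0.0357,0.004],70],
    [[0,0,0],[-0.0008,-0.0357,0.004],70],
    [[0,0,0],[-0.0008,-0.0357,0.004],70],
    [[0,0,0],[-0.0008,-0.0357,0.004],70],
    [[0,0,0],[-0.0008,-0.0357,0.004],70],
    [[0,0,0],[-0.0008,-0.0357,0.004],70],
    [[0,0,0],[0,0,0],70]
  ]
}}

```text
time: 7.45
ee_pos: [0.5138, -0.0015, 0.2199]
tcp_rot: [-179.9, 45.0, 178.1]
wrist_force: [-0.6, -0.6, -0.3]
opening: 0.0599
grasp_force: 0.0
```

Run:
```python
from h import *
R=Rt(-1.6); plan(np.array([.5685,.001,.166])+R.apply([0,0,.022]),R)
```

```text
turn [-0.31 -0.04 -0.21] shift in new axes [-0.0006  0.004   0.0987] in old [-0.0006  0.0045  0.0987] F [-0.64 -0.64 -0.35] t 7.45
```

Call:
{"api": "servo_tool", "payload": {
  "moves": [
    [[0,0,0],[0,0.001,0.025],70],
    [[0,0,0],[0,0.001,0.025],70],
    [[0,0,0],[0,0.001,0.025],70],
    [[0,0,0],[0,0,0.024],70],
    [[0,0,0],[0,0,0],60],
    [[0,0,0],[0,0,0],54],
    [[0,0,0],[0,0,0],46],
    [[0,0,0],[0,0,0],46],
    [[0,0,0],[0,0.002,0],46],
    [[0,0,0],[0,0.002,0],46],
    [[0,0,0],[0,0,0],46]
  ]
}}

```text
time: 8.55
ee_pos: [0.5843, 0.0071, 0.1514]
tcp_rot: [-179.8, 45.1, 178.4]
wrist_force: [-3.7, -6.6, 2.8]
opening: 0.0395
grasp_force: 3.7
```

Call:
{"api": "servo_tool", "payload": {
  "moves": [
    [[0,0,0],[0,0.002,0],46],
    [[0,0,0],[0,0,0],46]
  ]
}}

```text
time: 8.75
ee_pos: [0.5843, 0.0089, 0.1515]
tcp_rot: [-179.8, 45.1, 178.4]
wrist_force: [-4.9, -7.3, 4.5]
opening: 0.0394
grasp_force: 4.0
```

Call:
{"api": "servo_tool", "payload": {
  "moves": [
    [[0,0,0],[0,-0.003,0],46],
    [[0,0,0],[0,-0.003,0],46],
    [[0,0,0],[0,-0.003,0],46],
    [[0,0,0],[0,-0.003,0],46],
    [[0,0,0],[0,-0.003,0],46],
    [[0,0,0],[0,0,0],46],
    [[0,0,0],[0,0,0],46]
  ]
}}

```text
time: 9.45
ee_pos: [0.5837, -0.005, 0.1498]
tcp_rot: [-179.9, 44.9, 178.4]
wrist_force: [1.0, -0.3, 0.8]
opening: 0.0393
grasp_force: 0.0
```

Call:
{"api": "servo_tool", "payload": {
  "moves": [
    [[0,0,0],[0,-0.0015,0],46],
    [[0,0,0],[0,0,0],46]
  ]
}}

```text
time: 9.65
ee_pos: [0.5837, -0.0063, 0.1498]
tcp_rot: [-179.9, 44.9, 178.5]
wrist_force: [-0.6, 0.4, -0.2]
opening: 0.0395
grasp_force: 0.0
```

Call:
{"api": "servo_tool", "payload": {
  "moves": [
    [[0,0,0],[0,-0.0015,0],46],
    [[0,0,0],[0,0,0],46]
  ]
}}

```text
time: 9.85
ee_pos: [0.5837, -0.0079, 0.1499]
tcp_rot: [-179.9, 44.9, 178.5]
wrist_force: [-0.0, -0.6, -0.8]
opening: 0.0396
grasp_force: 0.1
```

Call:
{"api": "servo_tool", "payload": {
  "moves": [
    [[0,0,0],[0,-0.0015,0],46],
    [[0,0,0],[0,0,0],46]
  ]
}}

```text
time: 10.05
ee_pos: [0.5836, -0.0091, 0.1499]
tcp_rot: [-180.0, 44.9, 178.5]
wrist_force: [0.5, 2.8, 0.8]
opening: 0.0393
grasp_force: 1.4
```

Call:
{"api": "servo_tool", "payload": {
  "moves": [
    [[0,0,0],[0,-0.001,0],46],
    [[0,0,0],[0,0,0],46]
  ]
}}

```text
time: 10.25
ee_pos: [0.5836, -0.0095, 0.15]
tcp_rot: [180.0, 44.9, 178.5]
wrist_force: [-0.4, 5.8, -0.5]
opening: 0.04
grasp_force: 3.1
```

Call:
{"api": "servo_tool", "payload": {
  "moves": [
    [[0,0,0],[0,0.001,0],60],
    [[0,0,0],[0,0,0],70],
    [[0,0,0],[0,0,0],70],
    [[0,0,0],[0,0,0],70],
    [[0,0,0],[0,0,-0.02],70],
    [[0,0,0],[0,0,-0.03],70],
    [[0,0,0],[0,0,-0.04],70],
    [[0,0,0],[0,0,-0.03],70]
  ]
}}

```text
time: 11.05
ee_pos: [0.4978, -0.007, 0.2361]
tcp_rot: [-179.9, 44.9, 178.5]
wrist_force: [-45.4, 0.4, 21.3]
opening: 0.06
grasp_force: 0.0
```

Run:
```python
from h import *
R=Rt(6.4); plan(np.array([.5705,-.2455,.166])+R.apply([0,0,.022-.1]),R)
```

```text
turn [-5.68 -0.1  -5.62] shift in new axes [ 0.0173 -0.2451  0.0039] in old [-0.0067 -0.244   0.0282] F [-45.39   0.44  21.26] t 11.05
```

Call:
{"api": "servo_tool", "payload": {
  "moves": [
    [[0,0,0],[0,0,0],70]
  ]
}}

```text
time: 11.15
ee_pos: [0.4987, -0.007, 0.2369]
tcp_rot: [-179.9, 45.0, 178.5]
wrist_force: [1.0, 0.2, -0.3]
opening: 0.0596
grasp_force: 0.0
```

Run:
```python
from h import *
o=get_obs(); print(o["wrist_force"],o["torque"],o["q"],o["ee_pos"],o["joint_efforts"])
im,_=shot("scene"); im2,_=shot("top")
cv2.imwrite("pics/c1.png",np.hstack([im[100:400,170:570],im2[130:430,200:600]])[:,:,::-1])
```

```text
[ 0.96429305  0.16335614 -0.31015809] [ 0.04519761  0.63767715 -0.01029124] [ -0.24599249 -48.50060124 -41.15551142  52.35362401  -0.97395636
   0.91416581] [ 0.49874959 -0.00698579  0.23691618] [ 4.68824117e-02 -6.49529949e+00  5.46744490e+01 -6.28260300e+00
 -4.87978756e-02  1.39416876e-02]
```

View pics/c1.png

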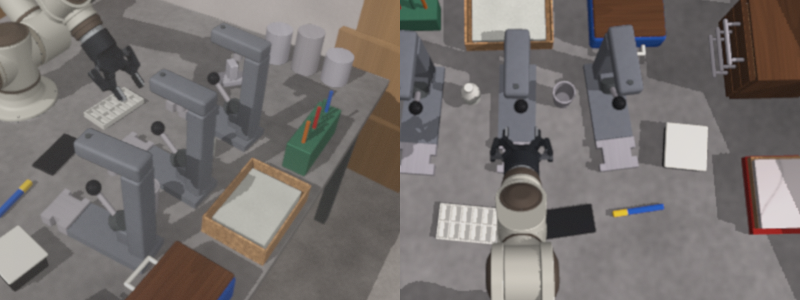

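Nothing is touching the tool. Joint 2 was briefly at its range end (-48.5°), which explains the force spike, so I'll stay further out from now on.

Call:
{"api": "servo_tool", "payload": {
  "moves": [
    [[-2.84,0,-2.81],[0,-0.01,0.016],70],
    [[-2.84,0,-2.81],[0,-0.03,0],70],
    [[0,0,0],[0.003,-0.034,-0.002],70],
    [[0,0,0],[0.003,-0.034,-0.002],70],
    [[0,0,0],[0.003,-0.034,-0.002],70],
    [[0,0,0],[0.003,-0.034,-0.002],70],
    [[0,0,0],[0.003,-0.034,-0.002],70],
    [[0,0,0],[0.002,-0.034,-0.002],70],
    [[0,0,0],[0,0,0],70],
    [[0,0,0],[0,0,0],70]
  ]
}}

```text
time: 12.25
ee_pos: [0.5133, -0.2529, 0.2186]
tcp_rot: [179.9, 44.9, -173.8]
wrist_force: [0.0, -0.1, 0.5]
opening: 0.0597
grasp_force: 0.0
```

Run:
```python
from h import *
R=Rt(6.4); plan(np.array([.5705,-.2455,.166])+R.apply([0,0,.022]),R); print(get_obs()["q"])
```

```text
turn [ 0.01 -0.13 -0.12] shift in new axes [-0.0036  0.0009  0.1   ] in old [-0.0038  0.0009  0.1   ] F [ 0.04 -0.11  0.51] t 12.25
[-41.29163478 -25.83756558 -29.5533433   52.47189441  31.45955993
 -37.79326649]
```

Call:
{"api": "servo_tool", "payload": {
  "moves": [
    [[0,0,0],[-0.001,0,0.025],70],
    [[0,0,0],[-0.001,0,0.025],70],
    [[0,0,0],[-0.001,0,0.025],70],
    [[0,0,0],[0,0,0.025],70],
    [[0,0,0],[0,0,0],60],
    [[0,0,0],[0,0,0],54],
    [[0,0,0],[0,0,0],46],
    [[0,0,0],[0,0,0],46],
    [[0,0,0],[0,0.002,0],46],
    [[0,0,0],[0,0.002,0],46],
    [[0,0,0],[0,0.002,0],46],
    [[0,0,0],[0,0,0],46]
  ]
}}

```text
time: 13.45
ee_pos: [0.5852, -0.2379, 0.1514]
tcp_rot: [180.0, 44.9, -173.6]
wrist_force: [0.1, 0.2, -0.6]
opening: 0.0395
grasp_force: 0.0
```

Call:
{"api": "servo_tool", "payload": {
  "moves": [
    [[0,0,0],[0,0.002,0],46],
    [[0,0,0],[0,0.002,0],46],
    [[0,0,0],[0,0,0],46]
  ]
}}

```text
time: 13.75
ee_pos: [0.5848, -0.2338, 0.1512]
tcp_rot: [180.0, 44.9, -173.6]
wrist_force: [-0.5, -0.4, -0.2]
opening: 0.0394
grasp_force: 0.0
```

Call:
{"api": "servo_tool", "payload": {
  "moves": [
    [[0,0,0],[0,0.002,0],46],
    [[0,0,0],[0,0.002,0],46],
    [[0,0,0],[0,0.002,0],46],
    [[0,0,0],[0,0,0],46]
  ]
}}

```text
time: 14.15
ee_pos: [0.5841, -0.2279, 0.1513]
tcp_rot: [180.0, 44.9, -173.6]
wrist_force: [0.7, -0.0, 0.3]
opening: 0.0394
grasp_force: 0.0
```

Call:
{"api": "servo_tool", "payload": {
  "moves": [
    [[0,0,0],[0,0.002,0],46],
    [[0,0,0],[0,0.001,0],46],
    [[0,0,0],[0,0,0],46]
  ]
}}

```text
time: 14.45
ee_pos: [0.5838, -0.225, 0.1513]
tcp_rot: [180.0, 44.9, -173.6]
wrist_force: [0.5, -0.4, 0.6]
opening: 0.0393
grasp_force: 0.0
```

Call:
{"api": "servo_tool", "payload": {
  "moves": [
    [[0,0,0],[0,0.002,0],46],
    [[0,0,0],[0,0,0],46]
  ]
}}

```text
time: 14.65
ee_pos: [0.5835, -0.223, 0.1513]
tcp_rot: [180.0, 44.9, -173.6]
wrist_force: [-0.4, -0.1, -0.3]
opening: 0.039
grasp_force: 0.0
```

Call:
{"api": "servo_tool", "payload": {
  "moves": [
    [[0,0,0],[0,0.002,0],46],
    [[0,0,0],[0,0,0],46]
  ]
}}

```text
time: 14.85
ee_pos: [0.5833, -0.221, 0.1513]
tcp_rot: [180.0, 44.9, -173.6]
wrist_force: [0.8, 0.1, 0.1]
opening: 0.0394
grasp_force: 0.0
```

Call:
{"api": "servo_tool", "payload": {
  "moves": [
    [[0,0,0],[0,0.0015,0],46],
    [[0,0,0],[0,0,0],46]
  ]
}}

```text
time: 15.05
ee_pos: [0.5832, -0.2198, 0.1514]
tcp_rot: [-180.0, 44.9, -173.6]
wrist_force: [0.7, -1.4, -0.8]
opening: 0.0392
grasp_force: 0.7
```

Call:
{"api": "servo_tool", "payload": {
  "moves": [
    [[0,0,0],[0,0.001,0],46],
    [[0,0,0],[0,0,0],46]
  ]
}}

```text
time: 15.25
ee_pos: [0.5831, -0.2195, 0.1514]
tcp_rot: [-179.9, 44.9, -173.6]
wrist_force: [2.2, -5.9, -2.7]
opening: 0.0394
grasp_force: 3.0
```

Call:
{"api": "servo_tool", "payload": {
  "moves": [
    [[0,0,0],[0,-0.004,0],46],
    [[0,0,0],[0,-0.004,0],46],
    [[0,0,0],[0,-0.004,0],46],
    [[0,0,0],[0,-0.004,0],46],
    [[0,0,0],[0,-0.004,0],46],
    [[0,0,0],[0,-0.004,0],46],
    [[0,0,0],[0,-0.004,0],46],
    [[0,0,0],[0,-0.004,0],46],
    [[0,0,0],[0,-0.004,0],46],
    [[0,0,0],[0,-0.003,0],46],
    [[0,0,0],[0,-0.002,0],46],
    [[0,0,0],[0,0,0],46]
  ]
}}

```text
time: 16.45
ee_pos: [0.5877, -0.2597, 0.1513]
tcp_rot: [180.0, 44.9, -173.6]
wrist_force: [-0.1, 0.4, -0.7]
opening: 0.0392
grasp_force: 0.0
```

Call:
{"api": "servo_tool", "payload": {
  "moves": [
    [[0,0,0],[0,-0.002,0],46],
    [[0,0,0],[0,0,0],46]
  ]
}}

```text
time: 16.65
ee_pos: [0.5879, -0.2616, 0.1513]
tcp_rot: [180.0, 44.9, -173.6]
wrist_force: [-0.3, 0.4, 0.8]
opening: 0.0392
grasp_force: 0.0
```

Call:
{"api": "servo_tool", "payload": {
  "moves": [
    [[0,0,0],[0,-0.002,0],46],
    [[0,0,0],[0,0,0],46]
  ]
}}

```text
time: 16.85
ee_pos: [0.5881, -0.2636, 0.1514]
tcp_rot: [180.0, 44.9, -173.6]
wrist_force: [0.1, -0.1, 0.1]
opening: 0.0389
grasp_force: 0.0
```

Call:
{"api": "servo_tool", "payload": {
  "moves": [
    [[0,0,0],[0,-0.0015,0],46],
    [[0,0,0],[0,0,0],46]
  ]
}}

```text
time: 17.05
ee_pos: [0.5883, -0.2651, 0.1513]
tcp_rot: [180.0, 44.9, -173.6]
wrist_force: [0.0, -0.7, -0.8]
opening: 0.0392
grasp_force: 0.0
```

Call:
{"api": "servo_tool", "payload": {
  "moves": [
    [[0,0,0],[0,-0.0015,0],46],
    [[0,0,0],[0,0,0],46]
  ]
}}

```text
time: 17.25
ee_pos: [0.5884, -0.2666, 0.1513]
tcp_rot: [180.0, 44.9, -173.6]
wrist_force: [0.3, -0.1, -0.9]
opening: 0.0391
grasp_force: 0.0
```

Call:
{"api": "servo_tool", "payload": {
  "moves": [
    [[0,0,0],[0,-0.0015,0],46],
    [[0,0,0],[0,0,0],46]
  ]
}}

```text
time: 17.45
ee_pos: [0.5886, -0.2671, 0.1512]
tcp_rot: [179.9, 44.9, -173.6]
wrist_force: [-1.9, 5.4, 2.1]
opening: 0.0394
grasp_force: 2.6
```

Call:
{"api": "servo_tool", "payload": {
  "moves": [
    [[0,0,0],[0,-0.001,0],46],
    [[0,0,0],[0,0,0],46]
  ]
}}

```text
time: 17.65
ee_pos: [0.5887, -0.2678, 0.1512]
tcp_rot: [179.8, 45.0, -173.6]
wrist_force: [-2.2, 6.6, 2.4]
opening: 0.039
grasp_force: 3.4
```

Call:
{"api": "servo_tool", "payload": {
  "moves": [
    [[0,0,0],[0,0.001,0],60],
    [[0,0,0],[0,0,0],70],
    [[0,0,0],[0,0,0],70],
    [[0,0,0],[0,0,0],70],
    [[0,0,0],[0,0,-0.02],70],
    [[0,0,0],[0,0,-0.03],70],
    [[0,0,0],[0,0,-0.03],70],
    [[0,0,0],[0,0,-0.02],70]
  ]
}}

```text
time: 18.45
ee_pos: [0.5177, -0.2762, 0.224]
tcp_rot: [-179.9, 45.0, -173.5]
wrist_force: [1.0, -0.3, 0.1]
opening: 0.0598
grasp_force: 0.0
```

Call:
{"api": "servo_tool", "payload": {
  "moves": [
    [[0,7.5,0],[0,0,0],80],
    [[0,7.5,0],[0,0,0],80],
    [[0,7.5,0],[0.012,0,-0.006],80],
    [[0,7.5,0],[0.014,0,-0.006],80],
    [[0,7.5,0],[0.016,0,-0.004],80],
    [[0,7.5,0],[0.018,0,-0.004],80],
    [[0,0,0],[0,0,0],80]
  ]
}}

```text
time: 19.15
ee_pos: [0.4562, -0.283, 0.2219]
tcp_rot: [179.9, -0.3, -173.5]
wrist_force: [0.3, -0.4, -0.5]
opening: 0.0681
grasp_force: 0.0
```

Run:
```python
from h import *
R=Ro.from_euler('xyz',[180,0,138.8],degrees=True); plan([.5205,.449,.15],R); print(get_obs()["q"],get_obs()["tcp_rot"],get_obs()["ee_pos"])
```

```text
turn [-4.000e-02 -3.000e-01  4.769e+01] shift in new axes [0.4337 0.5931 0.0719] in old [-0.147   0.7199  0.0723] F [ 0.31 -0.4  -0.54] t 19.15
[-31.75833424   3.23990362   7.19200205  94.22125266  -0.10476992
 -38.24553051] [ 179.91566603   -0.27623992 -173.51235435] [ 0.4561573  -0.28298338  0.22190486]
```

Call:
{"api": "servo_tool", "payload": {
  "moves": [
    [[0,0,0],[0,0.048,0],80],
    [[0,0,0],[0,0.048,0],80],
    [[0,0,0],[0,0.048,0],80],
    [[0,0,0],[0,0.048,0],80],
    [[0,0,0],[0,0.048,0],80],
    [[0,0,0],[0,0.048,0],80],
    [[0,0,0],[0,0.048,0],80],
    [[0,0,0],[0,0.048,0],80],
    [[0,0,0],[0,0.048,0],80],
    [[0,0,0],[0,0.048,0],80],
    [[0,0,0],[0,0.048,0],80],
    [[0,0,0],[0,0.048,0],80]
  ]
}}

```text
time: 20.35
ee_pos: [0.3904, 0.2919, 0.2232]
tcp_rot: [179.7, 0.1, -173.6]
wrist_force: [1.5, -0.9, 0.1]
opening: 0.0683
grasp_force: 0.0
```

Call:
{"api": "servo_tool", "payload": {
  "moves": [
    [[0,0,0],[0,0.048,0],80],
    [[0,0,0],[0,0.048,0],80],
    [[0,0,0],[0,0.048,0],80],
    [[0,0,0],[-0.049,0,0],80],
    [[0,0,0],[-0.049,0,0],80],
    [[0,0,0],[-0.049,0,0],80],
    [[0,0,7.95],[0,0,0],80],
    [[0,0,7.95],[0,0,0],80],
    [[0,0,7.95],[0,0,0],80],
    [[0,0,7.95],[0,0,0],80],
    [[0,0,7.95],[0,0,0],80],
    [[0,0,7.95],[0,0,0],80]
  ]
}}

```text
time: 21.55
ee_pos: [0.5214, 0.4493, 0.2232]
tcp_rot: [179.8, -0.2, 138.4]
wrist_force: [0.2, -0.2, -1.0]
opening: 0.0681
grasp_force: 0.0
```

Run:
```python
from h import *
R=Ro.from_euler('xyz',[180,0,138.8],degrees=True); plan([.5205,.449,.048],R); print(get_obs()["q"],get_obs()["tcp_rot"],get_obs()["ee_pos"])
P=cloud("top")
def rect(z0,z1):
    Q=P[(np.hypot(P[:,0]-.52,P[:,1]-.452)<.08)&(P[:,2]>z0)&(P[:,2]<z1)]
    print(len(Q)); 
    if len(Q)>20: print(cv2.minAreaRect((Q[:,:2]*1000).astype(np.float32)))
rect(.075,.105);rect(.027,.045)
P=cloud("scene");rect(.075,.105)
im,_=shot("scene"); cv2.imwrite("pics/c2.png",cv2.resize(im[60:260,270:530],None,fx=2,fy=2)[:,:,::-1])
```

```text
turn [ 0.19 -0.18 -0.44] shift in new axes [ 0.0004 -0.0008  0.1752] in old [-1.000e-04 -1.400e-03  1.752e-01] F [ 0.17 -0.24 -0.97] t 21.55
[40.67305616 25.27521286 33.80362944 98.3681923   0.20274054 82.31653993] [ 1.79814107e+02 -1.79497414e-01  1.38357091e+02] [0.52136163 0.44934502 0.22322499]
117
((526.6586303710938, 443.91815185546875), (29.024988174438477, 27.096656799316406), 48.92017364501953)
311
((529.5491943359375, 441.9112854003906), (101.6868896484375, 40.30916213989258), 44.805267333984375)
102
((523.221435546875, 443.6052551269531), (24.867137908935547, 48.05903625488281), 54.324859619140625)
```

View pics/c2.png

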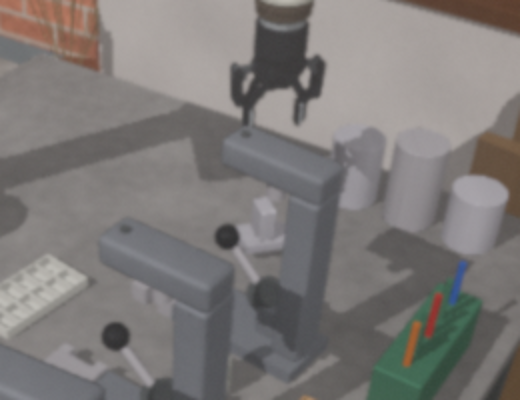

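The gripper at crop (280,70) hangs above the block at (263,225). I'll go down and grip it.

Call:
{"api": "servo_tool", "payload": {
  "moves": [
    [[0,0,-0.4],[0,-0.001,0.04],80],
    [[0,0,0],[0,0,0.045],80],
    [[0,0,0],[0,0,0.045],80],
    [[0,0,0],[0,0,0.03],80],
    [[0,0,0],[0,0,0.015],80],
    [[0,0,0],[0,0,0],60],
    [[0,0,0],[0,0,0],40],
    [[0,0,0],[0,0,0],20],
    [[0,0,0],[0,0,0],10],
    [[0,0,0],[0,0,0],10],
    [[0,0,0],[0,0,0],10]
  ],
  "force": 40
}}

```text
time: 22.8
ee_pos: [0.521, 0.4492, 0.0506]
tcp_rot: [179.8, -0.0, 139.1]
wrist_force: [-0.1, -0.2, 6.9]
opening: 0.0256
grasp_force: 40.5
```

Call:
{"api": "servo_tool", "payload": {
  "moves": [
    [[0,0,0],[0,0,-0.02],10],
    [[0,0,0],[0,0,-0.04],10],
    [[0,0,0],[0,0,-0.04],10],
    [[0,0,0],[0,0,-0.04],10],
    [[0,0,0],[0,0,-0.03],10],
    [[0,0,0],[0,0,0],10]
  ]
}}

```text
time: 23.4
ee_pos: [0.5213, 0.4492, 0.2239]
tcp_rot: [179.6, 0.0, 139.1]
wrist_force: [0.4, 0.8, -3.2]
opening: 0.0255
grasp_force: 40.6
```

```bash
cat > bed.py <<'E'
from h import *
from scipy.optimize import minimize
poly=np.array([[-175,-50],[-147,-50],[-147,-36],[-123,-36],[-123,-50],[-60,-50],[-60,50],[-113,50],[-113,36],[-157,36],[-157,50],[-175,50]],np.float32)
P=np.vstack([cloud("top") for _ in range(3)])*1000
P=P[(np.hypot(P[:,0]-470,P[:,1]+258)<110)]
ins=P[(P[:,2]>17)&(P[:,2]<42)]; out=P[P[:,2]<8]
def f(p):
    c,s=np.cos(p[2]),np.sin(p[2]); T=np.array([[c,s],[-s,c]])
    def loc(Q): return (Q[:,:2]-p[:2])@T.T
    def sd(L): return np.array([cv2.pointPolygonTest(poly,(float(a),float(b)),True) for a,b in L])
    a=loc(ins);a=a[a[:,0]<-62];b=loc(out);b=b[b[:,0]<-62]
    h=lambda x:np.sum(np.where(x<4,x*x,8*x-16))
    return h(np.maximum(0,-sd(a)))+h(np.maximum(0,sd(b)))
best=minimize(f,[600,-243,np.radians(6.4)],method="Nelder-Mead",options=dict(initial_simplex=[[600,-243,.11],[604,-243,.11],[600,-239,.11],[600,-243,.14]],xatol=.05,fatol=.5,maxiter=120))
p=best.x; print(len(ins),len(out),p[:2],np.degrees(p[2]),best.fun)
for d in([2,0,0],[-2,0,0],[0,2,0],[0,-2,0],[0,0,.02],[0,0,-.02]): print(d,round(f(p+d)))
bc=np.array([p[0]-135*np.cos(p[2]),p[1]-135*np.sin(p[2])]); print("bed centre",bc)
o=get_obs(); print(o["ee_pos"],o["tcp_rot"],o["opening"],o["wrist_force"],o["time"])
E
time python3 bed.py
```

```text
5831 9612 [ 599.59861333 -241.56657748] 5.860450936936271 240.7568076699681
[2, 0, 0] 668
[-2, 0, 0] 636
[0, 2, 0] 1091
[0, -2, 0] 953
[0, 0, 0.02] 1408
[0, 0, -0.02] 1629
bed centre [ 465.30418626 -255.35087498]
[0.52012269 0.44819728 0.2164275 ] [-1.79883032e+02 -6.54620236e-02  1.39130707e+02] 0.025387507377052258 [ 0.21654463 -0.31973143 -3.8583889 ] 23.55
real	0m16.538s
user	0m7.729s
sys	0m0.419s
```

Call:
{"api": "servo_tool", "payload": {
  "moves": [
    [[0,0,-7.8],[0,0,-0.005],10],
    [[0,0,-7.8],[0,0,0],10],
    [[0,0,-7.8],[0,0,0],10],
    [[0,0,-7.8],[0,0,0],10],
    [[0,0,-7.8],[0,0,0],10],
    [[0,0,-7.8],[0,0,0],10],
    [[0,0,0],[0.045,0,0],10],
    [[0,0,0],[0.045,0,0],10],
    [[0,0,0],[0.045,0,0],10],
    [[0,0,0],[0,-0.03,0],10],
    [[0,0,0],[0,-0.045,0],10],
    [[0,0,0],[0,-0.045,0],10]
  ]
}}

```text
time: 24.75
ee_pos: [0.397, 0.3136, 0.2206]
tcp_rot: [-179.9, -0.2, -173.9]
wrist_force: [1.8, -0.3, -3.6]
opening: 0.0256
grasp_force: 40.7
```

Call:
{"api": "servo_tool", "payload": {
  "moves": [
    [[0,0,0],[0,-0.048,0],10],
    [[0,0,0],[0,-0.048,0],10],
    [[0,0,0],[0,-0.048,0],10],
    [[0,0,0],[0,-0.048,0],10],
    [[0,0,0],[0,-0.048,0],10],
    [[0,0,0],[0,-0.048,0],10],
    [[0,0,0],[0,-0.048,0],10],
    [[0,0,0],[0,-0.048,0],10],
    [[0,0,0],[0,-0.048,0],10],
    [[0,0,0],[0,-0.048,0],10],
    [[0,0,0],[0,-0.04,0],10],
    [[0,0,0],[0,0,0],10]
  ]
}}

```text
time: 25.95
ee_pos: [0.4511, -0.206, 0.2199]
tcp_rot: [179.9, -0.3, -174.3]
wrist_force: [-0.5, 1.1, -4.2]
opening: 0.0259
grasp_force: 41.8
```

Run:
```python
from h import *
R=Ro.from_euler('xyz',[180,0,-174.14],degrees=True); plan([.4657,-.2551,.11],R); print(get_obs()["q"],get_obs()["tcp_rot"],get_obs()["ee_pos"])
```

```text
turn [ 0.06 -0.26 -0.19] shift in new axes [-0.0095 -0.0503  0.1099] in old [-0.0101 -0.0504  0.1098] F [-0.49  1.15 -4.23] t 25.95
[-2.44958953e+01 -2.38769613e+00  1.31034801e+00  9.39566901e+01
 -7.97358937e-02 -3.01608081e+01] [ 179.93898908   -0.26369146 -174.33476681] [ 0.45114703 -0.20599637  0.21992644]
```

Call:
{"api": "servo_tool", "payload": {
  "moves": [
    [[0,0,0],[-0.005,-0.025,0.01],10],
    [[0,-0.25,-0.2],[-0.005,-0.025,0.03],10],
    [[0,0,0],[0,0,0.03],10],
    [[0,0,0],[0,0,0.025],10],
    [[0,0,0],[0,0,0.015],10],
    [[0,0,0],[0,0,0],10],
    [[0,0,0],[0,0,0],10]
  ]
}}

```text
time: 26.65
ee_pos: [0.4673, -0.2506, 0.1133]
tcp_rot: [180.0, 0.2, -173.9]
wrist_force: [0.1, -0.5, -2.6]
opening: 0.0256
grasp_force: 42.0
```

Run:
```python
from h import *
R=Ro.from_euler('xyz',[180,0,-174.14],degrees=True); plan([.4657,-.2551,.078],R); print(get_obs()["tcp_rot"],get_obs()["ee_pos"])
im,_=shot("scene"); im2,_=shot("top")
cv2.imwrite("pics/c3.png",np.hstack([cv2.resize(im[220:380,190:350],(400,400)),cv2.resize(im2[220:320,370:470],(400,400))])[:,:,::-1])
```

```text
turn [0.02 0.19 0.29] shift in new axes [ 0.002  -0.0044  0.0353] in old [ 0.0022 -0.0044  0.0353] F [ 0.1  -0.55 -2.63] t 26.65
[ 179.98439213    0.19015592 -173.85298483] [ 0.46726467 -0.25056027  0.11327762]
```

View pics/c3.png

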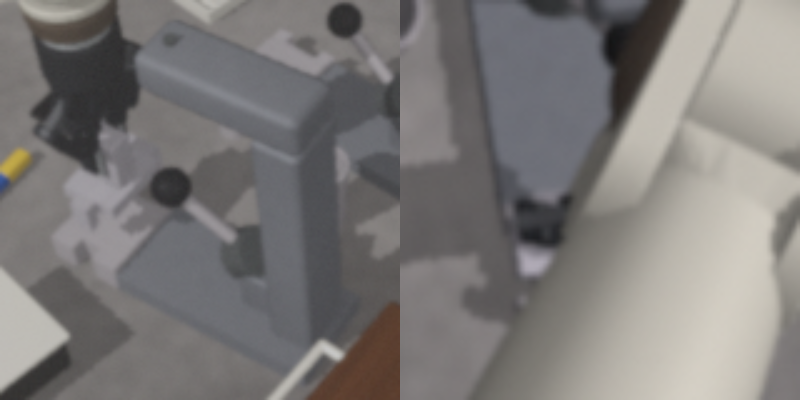

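The block hangs level above the bed at crop (100,200), clear of the ball at (170,188). I'll correct the position and lower it.

Call:
{"api": "servo_tool", "payload": {
  "moves": [
    [[0,0.1,0.3],[0.002,-0.0044,0.01],10],
    [[0,0,0],[0,0,0.012],10],
    [[0,0,0],[0,0,0.004],10],
    [[0,0,0],[0,0,0],10],
    [[0,0,0],[0,0,0],10],
    [[0,0,0],[0,0,0],10]
  ]
}}

```text
time: 27.35
ee_pos: [0.466, -0.2556, 0.0872]
tcp_rot: [-180.0, 0.1, -174.2]
wrist_force: [-1.0, 0.8, -3.4]
opening: 0.0253
grasp_force: 42.0
```

Run:
```python
from h import *
R=Ro.from_euler('xyz',[180,0,-174.14],degrees=True); plan([.4657,-.2551,.078],R); print(get_obs()["tcp_rot"],get_obs()["ee_pos"])
```

```text
turn [-0.    0.11 -0.04] shift in new axes [0.0002 0.0005 0.0092] in old [0.0003 0.0005 0.0092] F [-0.98  0.79 -3.43] t 27.35
[-1.79996208e+02  1.13952536e-01 -1.74178581e+02] [ 0.46598284 -0.25558047  0.08721375]
```

Aligned to within 0.5 mm. I'll lower it gently.

Call:
{"api": "servo_tool", "payload": {
  "moves": [
    [[0,0,0],[0.0002,0.0005,0.003],10],
    [[0,0,0],[0,0,0.003],10],
    [[0,0,0],[0,0,0.002],10],
    [[0,0,0],[0,0,0.002],10],
    [[0,0,0],[0,0,0],10],
    [[0,0,0],[0,0,0],10]
  ]
}}

```text
time: 27.95
ee_pos: [0.4655, -0.255, 0.0768]
tcp_rot: [180.0, 0.1, -174.2]
wrist_force: [-0.0, 0.1, -3.4]
opening: 0.0255
grasp_force: 42.1
```

Call:
{"api": "servo_tool", "payload": {
  "moves": [
    [[0,0,0],[0,0,0.002],10],
    [[0,0,0],[0,0,0.002],10],
    [[0,0,0],[0,0,0],10]
  ]
}}

```text
time: 28.25
ee_pos: [0.4659, -0.2553, 0.074]
tcp_rot: [-180.0, 0.2, -174.2]
wrist_force: [-2.1, 1.1, 6.1]
opening: 0.0254
grasp_force: 43.4
```

Call:
{"api": "servo_tool", "payload": {
  "moves": [
    [[0,0,0],[0.0008,0.0004,0.0005],10],
    [[0,0,0],[0,0,0],10],
    [[0,0,0],[0,0,0],10]
  ]
}}

```text
time: 28.55
ee_pos: [0.4656, -0.2552, 0.074]
tcp_rot: [-179.9, 0.2, -174.2]
wrist_force: [-0.4, 1.1, 5.6]
opening: 0.0255
grasp_force: 43.4
```

Call:
{"api": "servo_tool", "payload": {
  "moves": [
    [[0,0,0],[0.0008,0,0.001],10],
    [[0,0,0],[0,0,0],10],
    [[0,0,0],[0,0,0],10]
  ]
}}

```text
time: 28.85
ee_pos: [0.4642, -0.2553, 0.0715]
tcp_rot: [-179.9, 0.1, -174.2]
wrist_force: [0.4, -5.0, -1.4]
opening: 0.0254
grasp_force: 42.4
```

Call:
{"api": "servo_tool", "payload": {
  "moves": [
    [[0,0,0],[0,-0.0005,0.002],10],
    [[0,0,0],[0,0,0.002],10],
    [[0,0,0],[0,0,0],10],
    [[0,0,0],[0,0,0],10]
  ]
}}

```text
time: 29.25
ee_pos: [0.4638, -0.2555, 0.0667]
tcp_rot: [180.0, 0.0, -174.2]
wrist_force: [2.1, -4.8, -6.1]
opening: 0.0252
grasp_force: 41.8
```

Call:
{"api": "servo_tool", "payload": {
  "moves": [
    [[0,0,0],[0,0,0.002],10],
    [[0,0,0],[0,0,0.002],10],
    [[0,0,0],[0,0,0],10],
    [[0,0,0],[0,0,0],10]
  ]
}}

```text
time: 29.65
ee_pos: [0.464, -0.2555, 0.063]
tcp_rot: [-180.0, 0.1, -174.2]
wrist_force: [1.9, -5.4, -5.4]
opening: 0.0256
grasp_force: 41.9
```

Call:
{"api": "servo_tool", "payload": {
  "moves": [
    [[0,0,0],[0,-0.0003,0.0015],10],
    [[0,0,0],[0,0,0.0015],10],
    [[0,0,0],[0,0,0],10],
    [[0,0,0],[0,0,0],10]
  ]
}}

```text
time: 30.05
ee_pos: [0.4642, -0.2555, 0.0607]
tcp_rot: [180.0, 0.1, -174.2]
wrist_force: [0.4, -1.8, 1.5]
opening: 0.0256
grasp_force: 42.7
```

Call:
{"api": "servo_tool", "payload": {
  "moves": [
    [[0,0,0],[0,0,0.001],10],
    [[0,0,0],[0,0,0],10],
    [[0,0,0],[0,0,0],10]
  ]
}}

```text
time: 30.35
ee_pos: [0.4643, -0.2555, 0.0606]
tcp_rot: [-180.0, 0.1, -174.2]
wrist_force: [-1.7, 0.7, 10.0]
opening: 0.0258
grasp_force: 43.9
```

Call:
{"api": "servo_tool", "payload": {
  "moves": [
    [[0,0,0],[0,0,-0.001],10],
    [[0,0,0],[0,0,0],40],
    [[0,0,0],[0,0,0],60],
    [[0,0,0],[0,0,0],60],
    [[0,0,0],[0,0,0],60],
    [[0,0,0],[0,0,-0.015],60],
    [[0,0,0],[0,0,-0.03],60],
    [[0,0,0],[0,0,-0.04],60],
    [[0,0,0],[0,0,-0.04],60],
    [[0,0,0],[0,0,-0.03],60],
    [[0,0,0],[0,0,0],60]
  ]
}}

```text
time: 31.45
ee_pos: [0.465, -0.2563, 0.2212]
tcp_rot: [-179.8, 0.5, -174.2]
wrist_force: [0.6, -0.6, -0.6]
opening: 0.0512
grasp_force: 0.0
```

Call:
{"api": "servo_tool", "payload": {
  "moves": [
    [[0,0,0],[0.04,0.045,0],60],
    [[0,0,0],[0.04,0.045,0],60],
    [[0,0,0],[0.02,0.045,0],60],
    [[0,0,0],[0,0.045,0],60],
    [[0,0,0],[0,0.045,0],60],
    [[0,0,0],[0,0.045,0],60],
    [[0,0,0],[0,0.045,0],60],
    [[0,0,0],[0,0.045,0],60],
    [[0,0,0],[0,0.045,0],60],
    [[0,0,0],[0,0,0],60]
  ]
}}

```text
time: 32.45
ee_pos: [0.3371, 0.1276, 0.2155]
tcp_rot: [179.9, 0.1, -173.8]
wrist_force: [-0.2, -1.3, -0.7]
opening: 0.0507
grasp_force: 0.0
```

Run:
```python
from h import *
im,_=shot("scene"); im2,_=shot("top")
cv2.imwrite("pics/c4.png",np.hstack([cv2.resize(im[220:420,150:350],(400,400)),cv2.resize(im2[200:320,370:490],(400,400))])[:,:,::-1])
P=cloud("top")
for z0,z1 in((.09,.11),(.037,.05)):
    Q=P[(np.hypot(P[:,0]-.465,P[:,1]+.255)<.075)&(P[:,2]>z0)&(P[:,2]<z1)]
    print(len(Q),np.median(Q[:,2]),cv2.minAreaRect((Q[:,:2]*1000).astype(np.float32)))
o=get_obs();print(o["time"],o["ee_pos"])
for y in(.255,0,-.265):
    S=P[(np.hypot(P[:,0]-.57,P[:,1]-y)<.035)&(P[:,2]>.15)&(P[:,2]<.195)]
    from scipy.optimize import least_squares
    s=least_squares(lambda c:np.linalg.norm(S-c,axis=1)-.018,[.57,y,.167],loss='soft_l1',f_scale=.002); print(np.round(s.x,4))
```

```text
187 0.09855179549732937 ((465.3211669921875, -254.5384521484375), (43.932437896728516, 27.090415954589844), 5.887057304382324)
511 0.04295808065870124 ((461.5814514160156, -253.79226684570312), (69.39724731445312, 103.28673553466797), 6.289275169372559)
32.6 [0.33810832 0.12323572 0.21548102]
[0.5697 0.2518 0.1655]
[ 0.5675 -0.0043  0.1657]
[ 0.5746 -0.2672  0.1645]
```

View pics/c4.png

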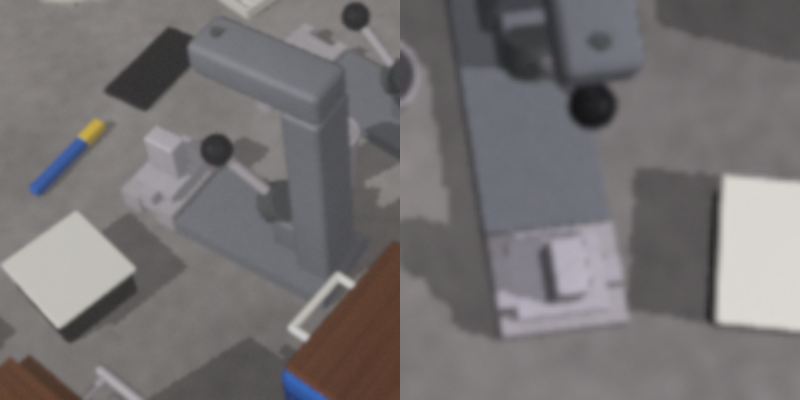

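The block is seated: the fin is level, both lugs are in their notches and the plate is flat on the bed. The balls rest where I left them, and the food box, cup and bottle are untouched.

```bash
python3 -c "
from workcell import job_done; print(job_done())"
```

```text
the job is handed in; nothing more can be done
None
```

I rocked all three levers left then right and left each at the right-hand end of its play; the right-hand press (y ≈ -0.24 m) is the worn one, with about 45 mm of play against about 14 mm on the others, its stop block is fully seated, and the job was handed in at about 33 s.

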